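# Close a lab bottle with a port insert and an open screw ring

### The job

Close the bottle that stands in the round holder: first lower the steel port insert into the bottle's mouth until it sits flat on the seat inside and let it go, then put the black screw ring over it and screw it down clockwise until it reaches its stop and clamps the insert. Stop turning as soon as you feel the stop, without forcing anything: the glass neck cracks if it is overloaded. Leave the other things on the bench where they are.

Things in the scene. Friction and masses are not known exactly. Their poses are not given: they have to be found in the camera images.
- mouth (a point): Centre of the bottle's mouth at rim height (150 mm above the bench), z up. Amber glass bottle, body 86 mm across, held fast in a heavy dark round holder (116 mm across, 34 mm high): it can neither move nor turn. The upright neck is 40 mm across (46 mm over its thread ridges); a sloping shoulder begins 33 mm below the rim.
- ledge (a point): Centre of the white seat ring inside the bottle's mouth, 5 mm below the rim: the seat of the insert. The mouth is 36 mm across down to it; the seat has a 24 mm hole and is sprung: it yields about 1 mm for 15 N, 4 mm at most; this point does not follow it. With the insert seated, its disk stands 3 mm proud of the rim and insert_center lies 14 mm above this point.
- thread (a point): Point on the neck's axis, 7 mm below the rim, amid the outside thread: coarse, right-hand, round, four starts, 28 mm of travel a turn, ridges 3 mm thick and 7 mm apart, each about 115 degrees long, beginning 1 mm below the rim; under each ridge a small post stops the ring's lug 67 degrees past the ridge's start. Where round the neck the ridges start is not told.
- insert_center (a point): Centre (14 mm above its underside) of the loose steel port insert, z up: a disk 34 mm across, 8 mm thick, lower edge chamfered 1.5 mm, with a round stub 12 mm across and 20 mm tall on its middle (28 mm tall in all), about 60 g. It starts flat on the bench, stub up.
- ring_center (a point): Centre (8.5 mm above its underside) of the loose black open-topped screw ring, z up: 58 mm across, ribbed, 17 mm tall, about 40 g. Its top is 3 mm thick with a 22 mm hole that the insert's stub passes through; skirt 50 mm inside, with four lugs 2 mm thick, 1 to 3 mm above its lower edge, 42 mm across between opposite lugs. It starts flat on the bench, top up.
- ring_top (a point): Centre of the ring's top face (8.5 mm above its centre). Set over the neck, the lugs rest on the ridges, this point 8 to 15 mm above the rim. Turned clockwise under light pressure they ride down, slip under the next ridges within 90 degrees, and after 67 degrees more meet the stops: this point is then about 5 mm above the rim and the ring clamps the insert on its sprung seat.
- ring_under (a point): Centre of the ring's underside, 8.5 mm below its centre; about 12 mm below the rim when home. At the stops the resisting moment, within 0.15 N m before, rises steeply; 0.1 to 0.2 N m is enough, 0.6 N m is too much (the glass cracks above 55 N in all between ring and bottle, the insert is marred above 40 N). The thread then holds the clamp (10 to 20 N) by friction.
- reagent_bottle: Bystander: clear bottle with a blue cap, 70 mm across, 150 mm tall; origin under its centre.
- jar: Bystander: small amber jar, 60 mm across, 70 mm tall; origin under its centre.
- tube_rack: Bystander: white tube rack, 70 x 160 mm, 64 mm tall; origin under its centre.
- dish: Bystander: flat glass dish, 90 mm across, 15 mm tall; origin under its centre.
There are look-alikes about, which are no part of the job. Leave any green look-alike of the part that bears insert_center alone.

How it is judged:
On the way, in this order (a step that is already met when the one before it is completed fails the run):
1. the insert sits flat on the ledge in the mouth, let go (z of insert_center in the frame of mouth below 0.0102 m and horizontal distance between insert_center and mouth below 0.003 m and angle between insert_center's own z axis and vertical below 0.06 rad and contact force between the fingers and insert below 0.1 N), for 0.2 s.
2. the ring is turned down until it clamps the insert with more than 4 N (z of ring_center in the frame of mouth below -0.0024 m and contact force between ring and insert above 4 N and contact force between ring and bottle above 2 N), for 0.2 s.
At the end, for the whole second after the job is handed in: The insert lies flat (within 0.06 rad) on its seat, within 3 mm of the mouth's axis; the ring is screwed down over it and keeps it clamped with more than 4 N by itself, level within 0.06 rad, centred within 3 mm and at rest (all of step 2 and z of insert_center in the frame of mouth between 0.006 and 0.0095 m and horizontal distance between each of insert_center, ring_center and mouth below 0.003 m and angle between each of insert_center, ring_center's own z axis and vertical below 0.06 rad and linear speed of ring below 0.01 m/s); the robot touches nothing.
It fails at once if insert overloaded (more than 40 N between it and the ring or the bottle) (contact force between ring and insert above 40 N or contact force between insert and bottle above 40 N).
It fails at once if the glass neck overloaded by the ring (more than 55 N in all between ring and bottle) (contact force between ring and bottle above 55 N).
It fails at once if a bystander is moved by more than 20 mm (distance of any of reagent_bottle, jar, tube_rack, dish from where it was at the start of the episode above 0.02 m).
It also fails if it takes over 72 s, if anything falls off the work surface, if the arm or the gripper's body presses on something with over 40 N, if the wrist force passes 120 N, or if a joint passes its speed limit or range.

### The arm

A 6-joint arm with a two-finger parallel gripper is mounted at the origin on the work surface. World frame = base frame: x ahead of the robot, y to its left, z up, the work surface at z = 0. Lengths are in m, angles in rad, forces in N, time in s.
With the tool pointing down it reaches from about 0.3 to 0.875 m from the base axis. Payload 6.4 kg.
Tool frame: the origin (TCP) lies between the finger pads; the fingertips stand 19 mm ahead of it and the grasp point (between the pads) is the TCP; z points along the fingers, y is the direction in which the jaws open and shut (so a half turn about z gives the same grasp; the last joint's range is limited). The gripper opens to 85 mm and grips with 20 to 120 N. Pads are 22 mm wide; open, the fingers measure 114 mm over their backs; the gripper's body (76 mm by 85 mm) begins 54 mm behind the grasp point. The pads swing forward as they close: fully open they stand 13 mm farther back than shut.
Start: joints at [0.978, 0.181, 1.607, -0, 1.354, -0.206], TCP at [0.217, 0.533, 0.25] pointing down, gripper open.
Joint ranges: [-2.99, 2.99], [-0.89, 2.07], [0.3, 2.58], [-1.14, 4.28], [0, 2.63], [-3.12, 3.12]. Speed limits (rad/s): [2.57, 2.57, 3.01, 3.14, 3.14, 3.14].

### API

Orientations are given as a unit quaternion [w, x, y, z].
In Python, from bench import * gives the robot as it stands.
- The arm moves only by the tool apply_moves, never from a script. Its argument "moves" is a list that holds one entry, the list of rows, each a list of 7 numbers: the shift along the tool's x, y, z in cm, then the turn, a rotation vector about the tool's x, y, z in rad, then the opening, from 0 (shut) to 1 (fully open). A call has 1 to 8 rows; each row is the pose to reach, as a shift and turn from the pose commanded when the call began, along the tool's axes at that moment; what a row does not reach only later rows make up. A row lasts 1/10 s, in which the tool goes at most 50 mm and 8.59 degrees, less where a joint would pass 70% of its speed; a pose out of reach is approached as far as the arm can. A call with a gripper value outside its range is refused whole. The fingers move at their own pace and stop on an object; the grip force is fixed at half the most. Time passes only in rows, so rows that repeat a pose let the fingers close. It gives the time, the measured TCP pose, the force and the opening at its end, in the units of the state.
- get_obs(): the state, without advancing time (a new reading comes with each control period).
- camera(name): name is "side" or "top" or "wrist"; returns the picture (480x640x3 uint8, red, green, blue); there is no depth.
- get_calibration(name): a dict with "vertical_fov" (degrees; the focal length in pixels is half the picture's height over the tangent of half this angle, whatever the lens; pixels are square), "cx", "cy" (the principal point, pixels), "R" (3x3) and "t" (3): a world point X has camera coordinates R X + t. Camera axes: x right, y down, z forward; pixel columns grow to the right and rows downward; lengths in m; the calibration is good to about 2 mm. A picture is of the moment at which its call begins: read the wrist's pose just before it. get_calibration takes no time and is no camera call; for the wrist camera it gives the pose at the moment of the call.
- hand_in(): hands the job in, once; it reports no verdict.
The state is a dict: "time_s": time; "q": joint angles; "dq": joint speeds; "joint_efforts": joint torques, N m; "eef_pos": TCP position; "eef_rot": TCP orientation; "wrist_force": force on the tool from outside, world axes, zero at the start; "torque": the same for the moment, N m; "opening": opening from 0.0 (shut) to 1.0 (fully open).
Only numpy, scipy, OpenCV 4.12 (cv2) and the standard library are available. Lean on these libraries where they do the work, as an engineer would, in place of code of your own. Each camera call takes 0.05 s, during which the arm holds its last target. There are 200 camera calls.

## Working session

There is one attempt and no reset: what is moved stays moved. The work goes in short steps, Python scripts to look and compute and a tool call to move; the robot and the scene stay as the last step left them, time stands still between calls to the robot, and variables do not carry over. Pictures are saved under pics/ and viewed, about 8 in all and at most 12, crops included, and the job is handed in when it is done.

Besides the shell and the picture viewer there is one more tool, called after ">>>" as name([rows], argument=value, ...), one row to a line, values as JSON. apply_moves: Moves the arm, as the interface text tells. Its arguments: {"type":"object","properties":{"moves":{"type":"array","items":{"type":"array","items":{"type":"array","items":{"type":"number"}}}}},"required":["moves"]}

```bash
mkdir -p pics; ls; cat > h.py <<'E'
from bench import *
import numpy as np, cv2
def cal(n):
    c=get_calibration(n); f=240/np.tan(np.radians(c["vertical_fov"])/2)
    return c,f
def ray(c,f,u,v,z):
    R=np.array(c["R"]);t=np.array(c["t"]); o=-R.T@t
    d=R.T@np.array([(u-c["cx"])/f,(v-c["cy"])/f,1]); return o+d*(z-o[2])/d[2]
def proj(c,f,X):
    p=np.array(c["R"])@X+np.array(c["t"]); return p[:2]/p[2]*f+[c["cx"],c["cy"]]
def save(n,im): cv2.imwrite(f"pics/{n}.png",im[:,:,::-1])
E
python3 - <<'E'
from h import *
for n in ("top","side"):
    c,f=cal(n); print(n,{k:np.round(v,3).tolist() for k,v in c.items()},f); save(n+"1",camera(n))
o=get_obs(); print(o)
E
```

```text
pics
top {'vertical_fov': 54.814, 'cx': 317.963, 'cy': 235.643, 'R': [[-0.01, -1.0, -0.0], [-0.988, 0.009, -0.156], [0.156, -0.001, -0.988]], 't': [0.009, 0.535, 1.443]} 462.86381268169066
side {'vertical_fov': 48.514, 'cx': 312.782, 'cy': 239.741, 'R': [[0.875, -0.483, -0.025], [-0.251, -0.41, -0.877], [0.413, 0.774, -0.48]], 't': [-0.468, 0.244, 1.075]} 532.602957120873
{'time_s': 0.1, 'q': array([ 9.77708027e-01,  1.81464366e-01,  1.60787770e+00, -3.72161954e-06,
        1.35378455e+00, -2.06323112e-01]), 'dq': array([-0.00020613, -0.00218815, -0.00272981, -0.00040662,  0.00118477,
        0.00160589]), 'joint_efforts': array([ 4.01125362e-04, -4.45881128e+01, -3.52238131e+01, -3.48381909e-04,
        4.20501572e-03, -8.95173216e-07]), 'eef_pos': array([0.21662833, 0.53214898, 0.2494902 ]), 'eef_rot': array([-2.96795462e-04,  1.92179079e-01,  9.81359574e-01, -7.07232476e-04]), 'wrist_force': array([ 0.01950252, -0.26975225, -0.05329884]), 'torque': array([ 0.00267229,  0.01047931, -0.05486989]), 'opening': 0.9991110306367805}
```

View pics/top1.png

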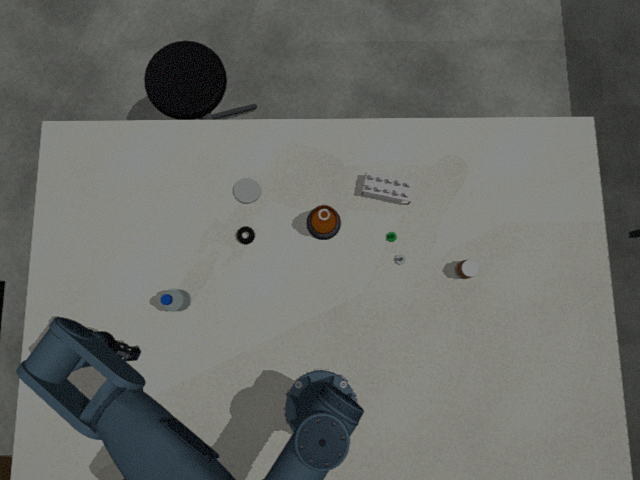

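View pics/side1.png

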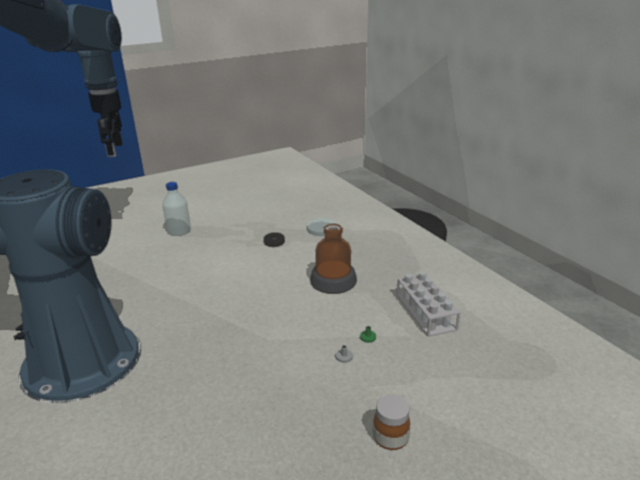

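Candidates for the insert in the top view are steel (399,259), which I choose, and the green look-alike (391,237), to be left alone. The only ring is black at (246,235). The amber bottle's mouth is at (323,214), and the jar (466,269) is a bystander. One enlarged crop will check this.

```bash
python3 - <<'E'
from h import *
im=cv2.imread("pics/top1.png")
cs=[cv2.resize(im[y-22:y+23,x-22:x+23],(400,400),interpolation=cv2.INTER_CUBIC) for x,y in((323,218),(399,255))]
s=cv2.imread("pics/side1.png")
cs2=[cv2.resize(s[y-22:y+23,x-22:x+23],(400,400),interpolation=cv2.INTER_CUBIC) for x,y in((333,230),(345,354))]
cv2.imwrite("pics/crop1.png",cv2.resize(np.vstack([np.hstack(cs),np.hstack(cs2)]),(600,600)))
c,f=cal("top")
for n,u,v,z in(("ins",399,259,.014),("green",391,237,.014),("ring",246,235,.017),("mouth",323.5,214.5,.15)): print(n,ray(c,f,u,v,z))
c,f=cal("side")
for n,u,v,z in(("insbase",344.5,357,.004),("ring",274,239,.01),("mouth",333,229,.15)): print(n,ray(c,f,u,v,z))
c,f=cal("wrist");o=get_obs();from scipy.spatial.transform import Rotation as Ro
R=Ro.from_quat(np.roll(o["eef_rot"],-1)).as_matrix()
print("T_tool: cam origin",R.T@(-c["R"].T@c["t"]-o["eef_pos"]),"\n",c["R"]@R,f,c["cx"],c["cy"])
E
```

```text
ins [ 0.46024099 -0.25774177  0.014     ]
green [ 0.53267119 -0.23425864  0.014     ]
ring [0.54333423 0.23917168 0.017     ]
mouth [ 0.58191155 -0.01264122  0.15      ]
insbase [ 0.46038147 -0.26440242  0.004     ]
ring [0.54551964 0.24416953 0.01      ]
mouth [ 0.57992287 -0.02091768  0.15      ]
T_tool: cam origin [ 0.06869354 -0.00060664 -0.12374856] 
 [[ 1.06600596e-03  9.99999053e-01  8.70910426e-04]
 [-9.63097628e-01  1.26107397e-03 -2.69149343e-01]
 [-2.69150186e-01 -5.51856962e-04  9.63098060e-01]] 386.8814520444716 315.3399806843122 243.43975583632468
```

View pics/crop1.png

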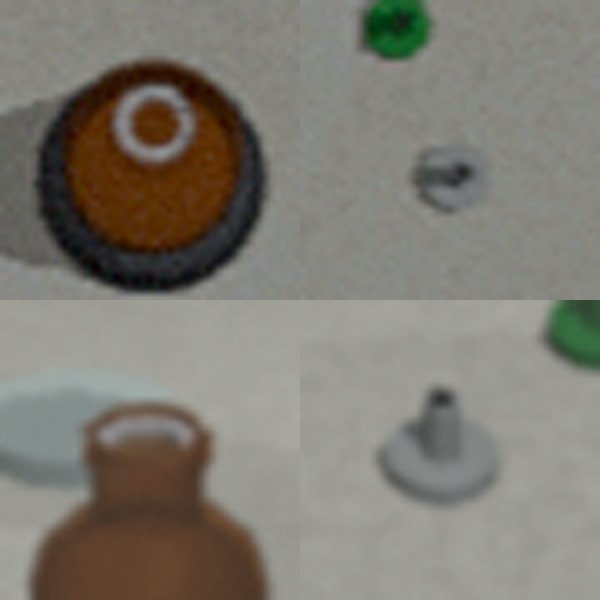

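The crop confirms the choice: steel insert base at about (399.5,259.7), green decoy apart from it, white seat ring at (324,214.5) in the top view. I'm setting out towards the insert and turning the jaws along world y.

>>> apply_moves([
  [[-26,-32,0,0,0,-0.387,1],[-26,-32,0,0,0,-0.387,1],[-26,-32,0,0,0,-0.387,1],[-26,-32,0,0,0,-0.387,1],[-26,-32,0,0,0,-0.387,1],[-26,-32,0,0,0,-0.387,1],[-26,-32,0,0,0,-0.387,1],[-26,-32,0,0,0,-0.387,1]],
])

```text
time_s: 0.9
eef_pos: [0.3322, 0.1515, 0.2502]
eef_rot: [0.0, -0.0, 1.0, 0.0]
wrist_force: [2.3, 0.1, 0.4]
opening: 0.999
```

>>> apply_moves([
  [[-12.3,-40,0,0,0,0,1],[-12.3,-40,0,0,0,0,1],[-12.3,-40,0,0,0,0,1],[-12.3,-40,0,0,0,0,1],[-12.3,-40,11,0,0,0,1],[-12.3,-40,13,0,0,0,1],[-12.3,-40,13,0,0,0,1],[-12.3,-40,13,0,0,0,1]],
])

```text
time_s: 1.7
eef_pos: [0.4418, -0.2042, 0.1476]
eef_rot: [0.0, 0.0, 1.0, 0.0]
wrist_force: [0.8, -0.5, 2.1]
opening: 1.004
```

>>> apply_moves([
  [[0,0,0,0,0,0,0.6],[0,0,0,0,0,0,0.6],[0,0,0,0,0,0,0.6],[0,0,0,0,0,0,0.6]],
])

```text
time_s: 2.1
eef_pos: [0.4423, -0.2018, 0.1502]
eef_rot: [0.001, -0.001, 1.0, -0.001]
wrist_force: [-0.4, 0.2, -0.6]
opening: 0.6
```

```bash
cat > look.py <<'E'
from h import *
import sys
o=get_obs(); c,f=cal("wrist"); im=camera("wrist"); save(sys.argv[1],im)
np.savez("pics/"+sys.argv[1],R=c["R"],t=c["t"],cx=c["cx"],cy=c["cy"],f=f)
print(o["time_s"],o["eef_pos"],o["eef_rot"],o["opening"],o["wrist_force"],o["torque"],o["q"])
E
python3 look.py w1
```

```text
2.1 [ 0.44228744 -0.20177873  0.1502047 ] [ 9.57844582e-04 -7.62509286e-04  9.99999027e-01 -6.68779120e-04] 0.6003924156614293 [-0.41937841  0.17161237 -0.63905592] [-0.00452162  0.02090479 -0.02958626] [-6.72859466e-01  1.00149637e-01  1.91718311e+00  1.66110040e-04
  1.12192827e+00 -2.24525272e+00]
```

View pics/w1.png

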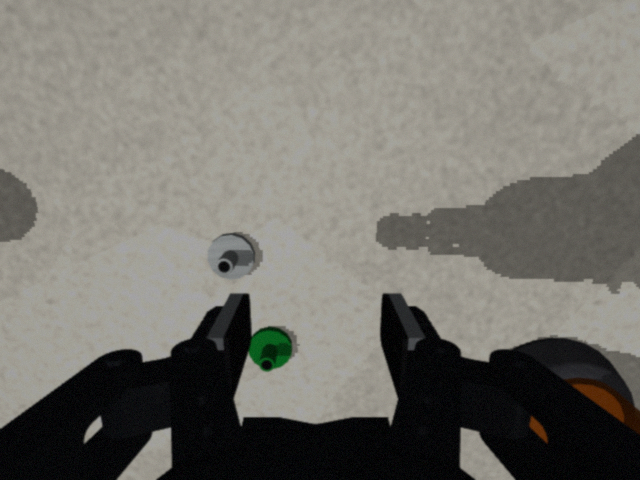

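```bash
python3 - <<'E'
from h import *
d=np.load("pics/w1.npz"); f=float(d["f"])
print(ray(d,f,231.5,257,.008),ray(d,f,224,266.5,.028),ray(d,f,270,345,.008))
for z in (.15,.131):print(proj(d,f,np.array([.4423,-.2018,z])))
E
```

```text
[ 0.45824155 -0.26285232  0.008     ] [ 0.45855207 -0.26369278  0.028     ] [ 0.52931957 -0.23714681  0.008     ]
[316.26652359 336.15699598]
[316.25716277 312.56627   ]
```

Steel insert top of disk at (231,257), stub end at (224,266); green at (270,345). Insert at about (0.4584, −0.2633). I'll go over it and descend.

>>> apply_moves([
  [[-1.6,-6.15,0,0,0,0,0.6],[-1.6,-6.15,0,0,0,0,0.6],[-1.6,-6.15,4,0,0,0,0.6],[-1.6,-6.15,8,0,0,0,0.6],[-1.6,-6.15,11,0,0,0,0.5],[-1.6,-6.15,11.5,0,0,0,0.45],[-1.6,-6.15,11.9,0,0,0,0.4],[-1.6,-6.15,11.9,0,0,0,0.4]],
])

```text
time_s: 2.95
eef_pos: [0.4589, -0.2644, 0.0314]
eef_rot: [0.001, -0.0, 1.0, -0.001]
wrist_force: [1.0, -0.3, 0.1]
opening: 0.4
```

```bash
python3 look.py w2
```

```text
2.95 [ 0.45886803 -0.26444538  0.03141063] [ 9.19433501e-04 -3.55504268e-04  9.99999165e-01 -8.35387333e-04] 0.3996483866578114 [ 1.02846038 -0.30477227  0.12427582] [ 0.00245297 -0.00623398 -0.00545303] [-7.47126775e-01  3.89634124e-01  1.85382853e+00  3.16428395e-05
  8.95645583e-01 -2.31865386e+00]
```

View pics/w2.png

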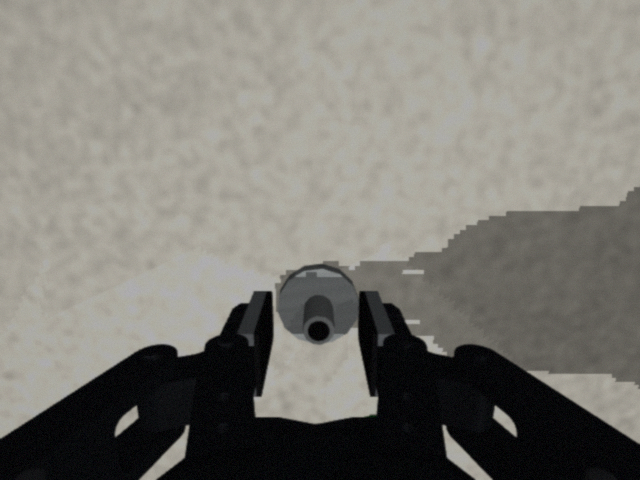

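Insert stub end at (318,330), centred between the pads. Closing.

>>> apply_moves([
  [[0,0,0,0,0,0,0],[0,0,0,0,0,0,0],[0,0,0,0,0,0,0],[0,0,0,0,0,0,0],[0,0,0,0,0,0,0],[0,0,0,0,0,0,0]],
])

```text
time_s: 3.6
eef_pos: [0.4588, -0.2647, 0.0316]
eef_rot: [0.001, -0.0, 1.0, -0.001]
wrist_force: [-0.5, 2.2, 6.4]
opening: 0.108
```

>>> apply_moves([
  [[0,0,-4,0,0,0,0],[0,0,-8,0,0,0,0],[0,0,-12,0,0,0,0],[0,0,-16,0,0,0,0],[0,0,-18,0,0,0,0],[0,0,-18,0,0,0,0],[0,0,-18,0,0,0,0]],
])

```text
time_s: 4.3
eef_pos: [0.4577, -0.2639, 0.2099]
eef_rot: [0.0, -0.0, 1.0, -0.0]
wrist_force: [-0.7, 0.9, -1.0]
opening: 0.104
```

>>> apply_moves([
  [[-12.2,24.5,0,0,0,0,0],[-12.2,24.5,0,0,0,0,0],[-12.2,24.5,0,0,0,0,0],[-12.2,24.5,0,0,0,0,0],[-12.2,24.5,0,0,0,0,0],[-12.2,24.5,0,0,0,0,0],[-12.2,24.5,0,0,0,0,0],[-12.2,24.5,0,0,0,0,0]],
])

```text
time_s: 5.1
eef_pos: [0.5786, -0.0184, 0.2077]
eef_rot: [-0.002, -0.001, 1.0, 0.0]
wrist_force: [-0.8, -0.7, -0.8]
opening: 0.107
```

```bash
python3 look.py w3; python3 -c "
import cv2;i=cv2.imread('pics/w3.png');cv2.imwrite('pics/w3c.png',cv2.resize(i[180:420,160:480],(800,600),interpolation=cv2.INTER_CUBIC))"
```

```text
5.1 [ 0.57862001 -0.01843691  0.20765336] [-1.94243564e-03 -8.21481757e-04  9.99997752e-01  2.18738182e-04] 0.10713814739808539 [-0.80231883 -0.72777741 -0.7705764 ] [ 0.00666194 -0.0324328   0.0036305 ] [-2.36510174e-01  2.32589554e-01  1.63504149e+00 -5.09881263e-04
  1.27784048e+00 -1.80880128e+00]
```

View pics/w3c.png

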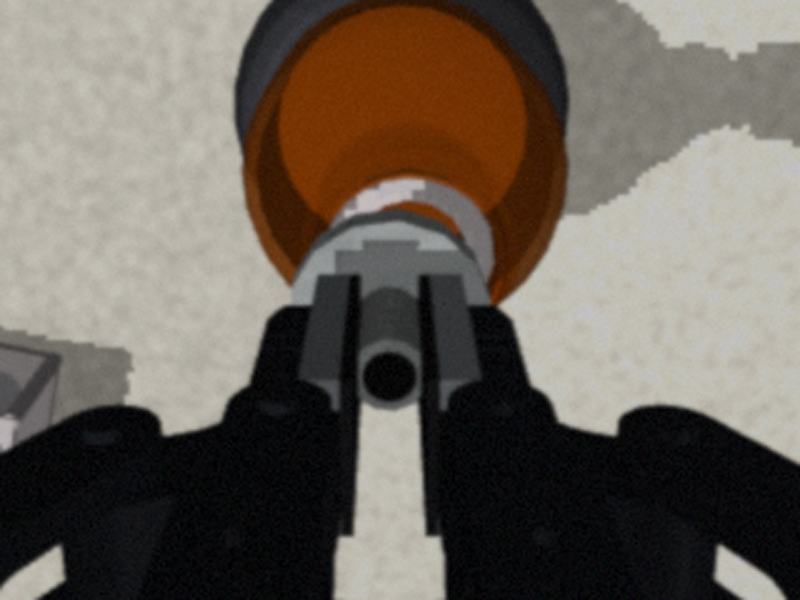

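Held insert at crop (390,270), stub end (388,375). The white seat is partly visible, with its top edge at (410,178) and right edge at (495,245). The bottle is slightly right (+y) and nearer the robot (−x). I'll solve for its centre.

```bash
cat >> h.py <<'E'
def fit(d,pts,r,z):
    f=float(d["f"]); P=np.array([ray(d,f,u,v,z)[:2] for u,v in pts])
    from scipy.optimize import least_squares
    s=least_squares(lambda x:np.hypot(*(P-x).T)-r,P.mean(0)-[0,0]); return s.x,np.round(s.fun*1000,1)
E
python3 - <<'E'
from h import *
d=np.load("pics/w3.npz"); f=float(d["f"])
C=lambda L:[(160+x/2.5,180+y/2.5) for x,y in L]
print("seat",fit(d,C([(410,178),(455,190),(480,212),(494,245),(370,183)]),.018,.145))
print("holder",fit(d,C([(236,95),(569,95),(240,60),(565,60),(240,130)]),.058,.034))
print("body-shoulder",fit(d,C([(245,200),(567,190)]),.043,.10))
print("stubend",ray(d,f,160+389/2.5,180+376/2.5,.2077-.0034))
print("disk",fit(d,C([(293,300),(300,275),(325,240),(360,218),(400,210),(440,220),(470,243),(490,290),(492,303)]),.017,.2077-.0314+.008))
E
```

```text
seat (array([ 0.58330686, -0.01492869]), array([-0.3, -0.1,  0.1,  0.1,  0.3]))
holder (array([ 0.5926463 , -0.01307571]), array([-0.4, -2.9,  3.1,  0.8, -4.3]))
body-shoulder (array([ 0.58340565, -0.01447435]), array([-2.6, -2.6]))
stubend [ 0.5780852  -0.01872595  0.2043    ]
disk (array([ 0.57670676, -0.01799908]), array([-0.4, -0.5, -0.5, -0.1,  0.4,  0.4,  0.1, -0.7, -0.7]))
```

>>> apply_moves([
  [[-0.55,0.35,0,0,0,0,0],[-0.55,0.35,1.0,0,0,0,0],[-0.55,0.35,1.9,0,0,0,0],[-0.55,0.35,1.9,0,0,0,0],[-0.55,0.35,1.9,0,0,0,0]],
])

```text
time_s: 5.65
eef_pos: [0.5848, -0.0157, 0.1902]
eef_rot: [-0.001, 0.0, 1.0, 0.0]
wrist_force: [-1.1, -1.3, 0.1]
opening: 0.109
```

```bash
python3 look.py w4; python3 -c "
import cv2;i=cv2.imread('pics/w4.png');cv2.imwrite('pics/w4c.png',cv2.resize(i[220:370,220:420],(800,600),interpolation=cv2.INTER_CUBIC))"
```

```text
5.65 [ 0.58477114 -0.01568321  0.19016943] [-7.04657158e-04  1.59847469e-04  9.99999729e-01  1.41609494e-04] 0.10874527113662155 [-1.11852512 -1.28481231  0.12917392] [-0.03470349  0.00292208 -0.03319064] [-2.29549967e-01  2.62712146e-01  1.63566573e+00 -4.71398985e-05
  1.24465158e+00 -1.80001146e+00]
```

View pics/w4c.png

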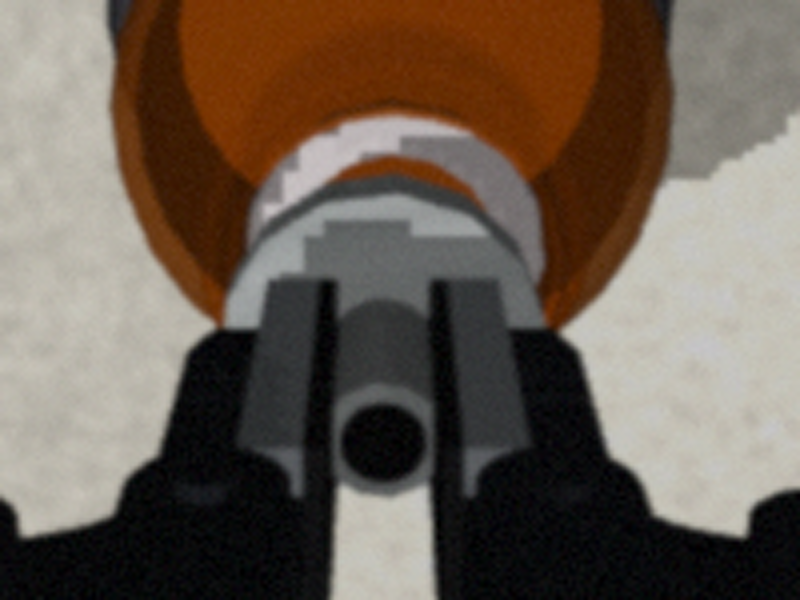

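Seat: left edge 247, right 545, top 115 (crop px). Insert disk edges 225/545, stub end centre (383,440). Fitting again.

```bash
python3 - <<'E'
from h import *
d=np.load("pics/w4.npz"); f=float(d["f"]); z=.1902
C=lambda L:[(220+x/4,220+y/4) for x,y in L]
print("seat",fit(d,C([(395,114),(340,124),(300,147),(460,128),(510,155),(535,192),(546,240),(247,215),(265,180)]),.018,.145))
print("stubend",ray(d,f,220+384/4,220+439/4,z-.0034))
print("disk low",fit(d,C([(395,175),(345,181),(300,200),(450,181),(490,200),(520,225)]),.017,z-.0314+.0015))
print("disk top",fit(d,C([(395,192),(340,202),(265,245),(228,310),(470,215),(520,260),(545,318)]),.017,z-.0314+.008))
E
```

```text
seat (array([ 0.58333873, -0.01439165]), array([-0.1, -0.1, -0.2, -0.2,  0.5,  0.2, -0.3,  0.2,  0.1]))
stubend [ 0.5840121  -0.01581242  0.1868    ]
disk low (array([ 0.58431046, -0.01444434]), array([-0.3, -0.1,  0.3, -0. ,  0. ,  0.1]))
disk top (array([ 0.58449639, -0.01558843]), array([ 0.3, -0.1, -0.1, -0.2,  0.1, -0.1, -0.2]))
```

>>> apply_moves([
  [[0.1,0.1,0,0,0,0,0],[0.1,0.1,0.4,0,0,0,0],[0.1,0.1,0.8,0,0,0,0],[0.1,0.1,0.95,0,0,0,0],[0.1,0.1,1.05,0,0,0,0],[0.1,0.1,1.1,0,0,0,0]],
])

```text
time_s: 6.3
eef_pos: [0.5842, -0.0143, 0.18]
eef_rot: [-0.0, -0.0, 1.0, 0.0]
wrist_force: [-3.1, 1.4, 2.7]
opening: 0.105
```

>>> apply_moves([
  [[0.06,0,0,0,0,0,0],[0.06,0,0.1,0,0,0,0],[0.06,0,0.2,0,0,0,0],[0.06,0,0.25,0,0,0,0]],
])

```text
time_s: 6.7
eef_pos: [0.5836, -0.0144, 0.1771]
eef_rot: [-0.0, -0.0, 1.0, 0.0]
wrist_force: [0.4, 0.0, 0.4]
opening: 0.106
```

In the mouth with no side force. I'll ease down until contact with the seat.

>>> apply_moves([
  [[0,0,0.05,0,0,0,0],[0,0,0.1,0,0,0,0],[0,0,0.12,0,0,0,0],[0,0,0.12,0,0,0,0]],
])

```text
time_s: 7.1
eef_pos: [0.5837, -0.0144, 0.1765]
eef_rot: [-0.0, -0.0, 1.0, -0.0]
wrist_force: [-2.6, -0.3, 2.8]
opening: 0.107
```

>>> apply_moves([
  [[0,0,0,0,0,0,0.35],[0,0,0,0,0,0,0.35],[0,0,0,0,0,0,0.35],[0,0,-2,0,0,0,0.35],[0,0,-4,0,0,0,0.35],[0,0,-7,0,0,0,0.35],[0,0,-7,0,0,0,1],[0,0,-7,0,0,0,1]],
])

```text
time_s: 7.9
eef_pos: [0.5841, -0.0145, 0.2468]
eef_rot: [0.001, -0.0, 1.0, -0.0]
wrist_force: [0.3, -0.0, -0.9]
opening: 0.68
```

```bash
python3 look.py w5; python3 -c "
import cv2;i=cv2.imread('pics/w5.png');cv2.imwrite('pics/w5c.png',cv2.resize(i[160:340,200:440],(800,600),interpolation=cv2.INTER_CUBIC))"
```

```text
7.9 [ 0.58414964 -0.01452618  0.2468267 ] [ 9.15042090e-04 -9.32978068e-05  9.99999555e-01 -2.11022737e-04] 0.6795448878205885 [ 0.26637785 -0.03332888 -0.93635961] [ 0.02244203  0.05140459 -0.00343172] [-2.27852867e-01  2.03102841e-01  1.58800056e+00  2.49044704e-06
  1.34861113e+00 -1.79883634e+00]
```

View pics/w5c.png

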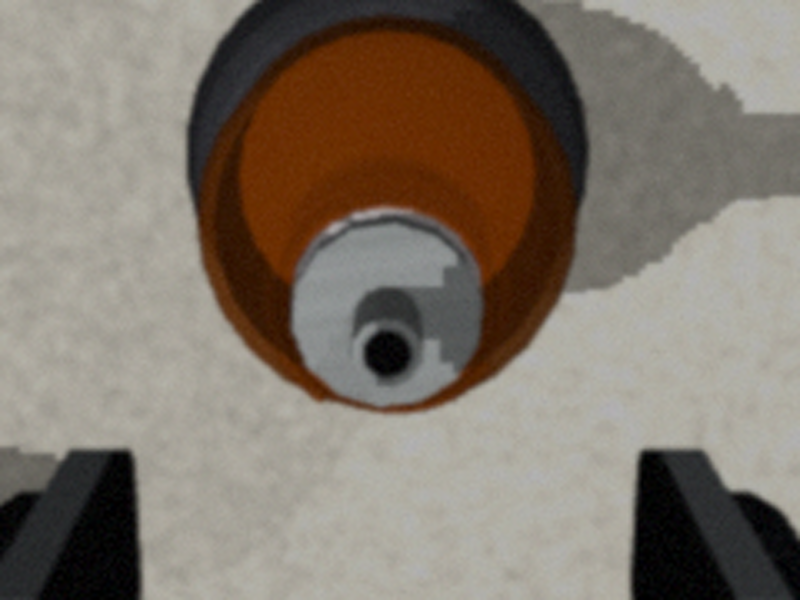

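Insert disk centred in the mouth at crop (387,305), flat with an even margin. Now to the ring.

>>> apply_moves([
  [[4,25.7,0,0,0,0,1],[4,25.7,0,0,0,0,1],[4,25.7,0,0,0,0,1],[4,25.7,0,0,0,0,1],[4,25.7,5,0,0,0,1],[4,25.7,10,0,0,0,1],[4,25.7,12,0,0,0,1],[4,25.7,12,0,0,0,1]],
])

```text
time_s: 8.75
eef_pos: [0.5374, 0.2424, 0.1182]
eef_rot: [-0.007, -0.001, 1.0, -0.002]
wrist_force: [-0.9, -0.3, -0.1]
opening: 0.999
```

```bash
python3 look.py w6; python3 - <<'E'
from h import *
d=np.load("pics/w5.npz"); f=float(d["f"])
C=lambda L:[(200+x*.3,160+y*.3) for x,y in L]
print("ins stub",ray(d,f,*C([(386,351)])[0],.173), fit(d,C([(290,300),(483,300),(390,407),(387,222)]),.017,.153))
i=cv2.imread('pics/w6.png');g=i.max(2)
y=slice(120,420);cv2.imwrite('pics/w6c.png',cv2.resize(np.clip(i[160:430,140:500].astype(float)*1.6,0,255).astype(np.uint8),(800,600),interpolation=cv2.INTER_CUBIC))
E
```

```text
8.75 [0.53743013 0.24237    0.11819934] [-0.00735387 -0.00104546  0.99997112 -0.00160533] 0.9990709765229443 [-0.90234873 -0.30582105 -0.07080524] [-0.05547916  0.01725146  0.02601308] [ 2.22451605e-01  3.69675988e-01  1.65854159e+00  1.07944347e-04
  1.12842900e+00 -1.35048264e+00]
ins stub [ 0.58278057 -0.01473236  0.173     ] (array([ 0.58314971, -0.01464294]), array([0.2, 0.2, 0.2, 0.1]))
```

View pics/w6c.png

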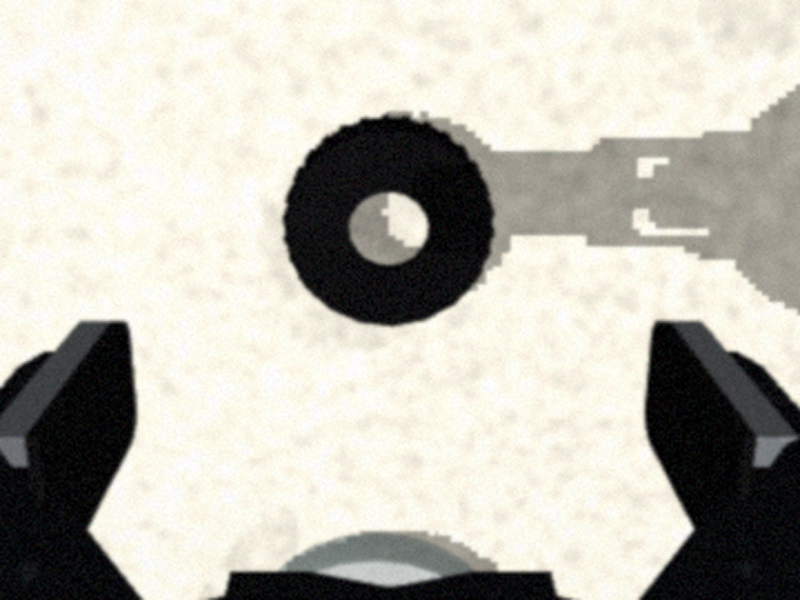

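```bash
python3 - <<'E'
from h import *
d=np.load("pics/w6.npz"); f=float(d["f"])
C=lambda L:[(140+x*.45,160+y*.45) for x,y in L]
print(ray(d,f,*C([(389,228)])[0],.0165)); print(fit(d,C([(389,192),(429,228),(389,265),(349,228)]),.011,.017))
print(get_obs()["eef_pos"])
E
```

```text
[0.54212904 0.24141989 0.0165    ]
(array([0.54223375, 0.24142072]), array([-0.5,  0. , -0.5,  0. ]))
[0.54022302 0.24220947 0.12211754]
```

Ring hole at crop (389,228) → (0.5422, 0.2414). Descend and grip.

>>> apply_moves([
  [[-0.2,-0.08,2,0,0,0,1],[-0.2,-0.08,6,0,0,0,1],[-0.2,-0.08,9,0,0,0,1],[-0.2,-0.08,10.1,0,0,0,1],[-0.2,-0.08,10.1,0,0,0,1],[-0.2,-0.08,10.1,0,0,0,0.75],[-0.2,-0.08,10.1,0,0,0,0.75],[-0.2,-0.08,10.1,0,0,0,0.75]],
])

```text
time_s: 9.6
eef_pos: [0.547, 0.242, 0.0271]
eef_rot: [0.002, -0.0, 1.0, 0.0]
wrist_force: [0.3, -0.3, 0.0]
opening: 0.748
```

>>> apply_moves([
  [[0,0,0,0,0,0,0.3],[0,0,0,0,0,0,0.3],[0,0,0,0,0,0,0.3],[0,0,0,0,0,0,0.3]],
])

```text
time_s: 10.0
eef_pos: [0.5468, 0.242, 0.0276]
eef_rot: [0.001, -0.0, 1.0, 0.0]
wrist_force: [-3.3, -1.6, 11.1]
opening: 0.626
```

Grip is too high and 4.6 mm off along x; re-grip lower.

>>> apply_moves([
  [[0,0,0,0,0,0,0.85],[0,0,0,0,0,0,0.85],[0.46,-0.05,0,0,0,0,0.85],[0.46,-0.05,0.3,0,0,0,0.85],[0.46,-0.05,0.6,0,0,0,0.85],[0.46,-0.05,0.7,0,0,0,0.85],[0.46,-0.05,0.7,0,0,0,0.85]],
])

```text
time_s: 10.7
eef_pos: [0.5408, 0.2412, 0.0177]
eef_rot: [-0.0, -0.0, 1.0, -0.0]
wrist_force: [0.5, -0.5, 0.0]
opening: 0.851
```

```bash
python3 look.py w7; python3 - <<'E'
from h import *
i=cv2.imread('pics/w7.png')
cv2.imwrite('pics/w7c.png',cv2.resize(np.clip(i[200:430,160:480].astype(float)*1.8,0,255).astype(np.uint8),(800,575),interpolation=cv2.INTER_CUBIC))
E
```

```text
10.7 [0.54078012 0.24118037 0.01772691] [-4.00632917e-04 -7.26043564e-05  9.99999913e-01 -8.86841981e-05] 0.8509019752604561 [ 0.48901394 -0.48139822  0.0412488 ] [ 0.02652862 -0.01125476 -0.03091816] [ 2.19229310e-01  5.22319175e-01  1.68767367e+00  1.33802058e-06
  9.32420466e-01 -1.35171302e+00]
```

View pics/w7c.png

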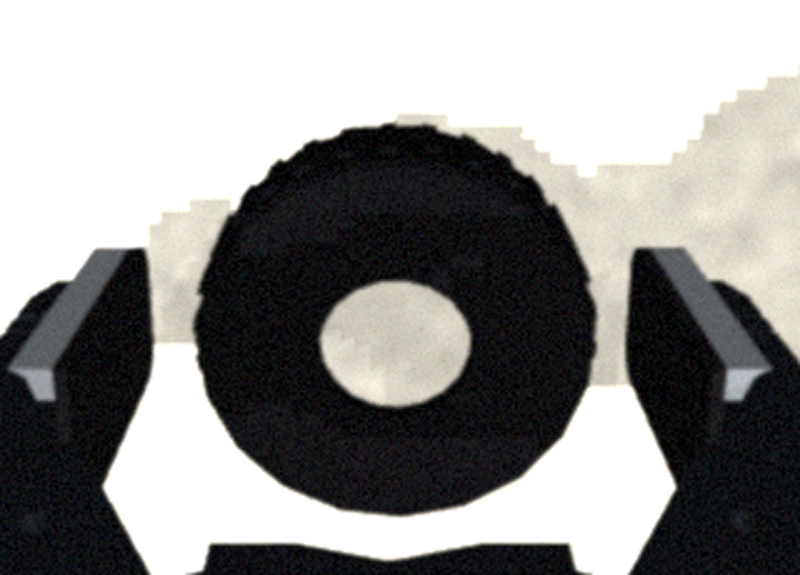

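Ring centred (hole at crop (395,343), within about 1 mm of the TCP). Raise 2 mm, close, lift.

>>> apply_moves([
  [[0,0.05,-0.2,0,0,0,0.85],[0,0.05,-0.2,0,0,0,0.3],[0,0.05,-0.2,0,0,0,0.3],[0,0.05,-0.2,0,0,0,0.3],[0,0.05,-0.2,0,0,0,0.3],[0,0.05,-0.2,0,0,0,0.3]],
])

```text
time_s: 11.35
eef_pos: [0.5416, 0.242, 0.0213]
eef_rot: [0.001, -0.0, 1.0, 0.0]
wrist_force: [-1.6, 0.6, 6.4]
opening: 0.648
```

>>> apply_moves([
  [[0,0,-3,0,0,0,0.3],[0,0,-7,0,0,0,0.3],[0,0,-12,0,0,0,0.3],[0,0,-16,0,0,0,0.3],[0,0,-19,0,0,0,0.3],[0,0,-20,0,0,0,0.3],[0,0,-20,0,0,0,0.3],[0,0,-20,0,0,0,0.3]],
])

```text
time_s: 12.15
eef_pos: [0.5401, 0.2415, 0.2183]
eef_rot: [-0.001, -0.0, 1.0, -0.0]
wrist_force: [-0.5, 0.1, -1.3]
opening: 0.646
```

>>> apply_moves([
  [[-4.3,-25.6,0,0,0,0,0.3],[-4.3,-25.6,0,0,0,0,0.3],[-4.3,-25.6,0,0,0,0,0.3],[-4.3,-25.6,0,0,0,0,0.3],[-4.3,-25.6,0,0,0,0,0.3],[-4.3,-25.6,0,0,0,0,0.3],[-4.3,-25.6,0,0,0,0,0.3],[-4.3,-25.6,0,0,0,0,0.3]],
])

```text
time_s: 12.95
eef_pos: [0.5831, -0.0132, 0.2184]
eef_rot: [-0.002, -0.0, 1.0, 0.001]
wrist_force: [-0.4, -0.2, -1.5]
opening: 0.645
```

>>> apply_moves([
  [[0,0,0.6,0,0,0,0.3],[0,0,0.6,0,0,0,0.3],[0,0,0.6,0,0,0,0.3]],
])

```text
time_s: 13.25
eef_pos: [0.5837, -0.0129, 0.2137]
eef_rot: [-0.0, -0.001, 1.0, 0.0]
wrist_force: [0.5, -0.4, 0.7]
opening: 0.656
```

```bash
python3 look.py w8; python3 - <<'E'
from h import *
d=np.load("pics/w7.npz"); f=float(d["f"]);print("ring w7",ray(d,f,318,337.2,.0165))
i=cv2.imread('pics/w8.png')
cv2.imwrite('pics/w8c.png',cv2.resize(np.clip(i[200:430,160:480].astype(float)*1.8,0,255).astype(np.uint8),(800,575),interpolation=cv2.INTER_CUBIC))
E
```

```text
13.25 [ 0.58373881 -0.01288625  0.21373637] [-4.10396632e-04 -1.04102910e-03  9.99999366e-01  1.29667936e-04] 0.6556577110996993 [ 0.47404318 -0.44904105  0.73778261] [ 0.03674017 -0.02983924  0.03979306] [-2.25255580e-01  2.35020150e-01  1.61909684e+00  7.13914762e-05
  1.28833372e+00 -1.79815389e+00]
ring w7 [0.54181383 0.24177022 0.0165    ]
```

View pics/w8c.png

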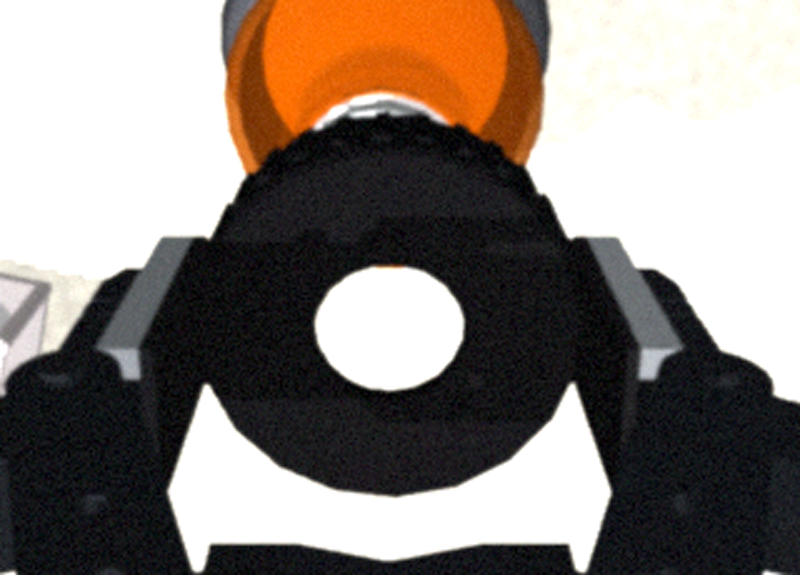

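```bash
python3 - <<'E'
from h import *
d=np.load("pics/w8.npz"); f=float(d["f"]);C=lambda L:[(160+x*.4,200+y*.4) for x,y in L]
for dz in(.0043,.006): print("ring",ray(d,f,*C([(389.5,328)])[0],.2137-dz), fit(d,C([(389,265),(465,326),(390,391),(314,326)]),.011,.2137-dz))
E
```

```text
ring [ 0.58405293 -0.01308347  0.2094    ] (array([ 0.58424704, -0.01308342]), array([-0.8,  0.1, -0.7,  0.1]))
ring [ 0.5849694  -0.01307918  0.2077    ] (array([ 0.5851594 , -0.01307907]), array([-0.6,  0.2, -0.6,  0.2]))
```

>>> apply_moves([
  [[0.1,-0.15,0,0,0,0,0.3],[0.1,-0.15,1,0,0,0,0.3],[0.1,-0.15,2,0,0,0,0.3],[0.1,-0.15,3,0,0,0,0.3],[0.1,-0.15,3.8,0,0,0,0.3],[0.1,-0.15,4.0,0,0,0,0.3],[0.1,-0.15,4.0,0,0,0,0.3]],
])

```text
time_s: 14.0
eef_pos: [0.5828, -0.0157, 0.1735]
eef_rot: [-0.001, -0.0, 1.0, 0.0]
wrist_force: [0.7, -0.0, -0.8]
opening: 0.649
```

>>> apply_moves([
  [[0,0.1,0.1,0,0,0,0.3],[0,0.1,0.3,0,0,0,0.3],[0,0.1,0.45,0,0,0,0.3],[0,0.1,0.45,0,0,0,0.3]],
])

```text
time_s: 14.4
eef_pos: [0.583, -0.0147, 0.1697]
eef_rot: [-0.0, -0.0, 1.0, -0.0]
wrist_force: [-0.4, -0.4, -0.1]
opening: 0.646
```

>>> apply_moves([
  [[0,0,0.1,0,0,0,0.3],[0,0,0.2,0,0,0,0.3],[0,0,0.25,0,0,0,0.3],[0,0,0.25,0,0,0,0.3]],
])

```text
time_s: 14.8
eef_pos: [0.5833, -0.0148, 0.1677]
eef_rot: [0.0, -0.0, 1.0, -0.0]
wrist_force: [-0.3, -0.1, 4.9]
opening: 0.648
```

Contact at 4.9 N, so the lugs are on the ridges. Turn clockwise (+z of tool), following the pitch (0.45 cm/rad).

>>> apply_moves([
  [[0,0,0.04,0,0,0.1,0.3],[0,0,0.09,0,0,0.2,0.3],[0,0,0.13,0,0,0.3,0.3],[0,0,0.13,0,0,0.3,0.3]],
])

```text
time_s: 15.2
eef_pos: [0.5824, -0.0144, 0.1654]
eef_rot: [-0.001, 0.15, 0.989, 0.0]
wrist_force: [-2.4, 1.4, 1.5]
opening: 0.648
```

```bash
cat > s.py <<'E'
from bench import *
o=get_obs();print(o["eef_pos"].round(4),o["wrist_force"].round(2),o["torque"].round(3),o["q"][5].round(3),round(o["opening"],3),o["time_s"])
E
python3 s.py
```

```text
[ 0.5824 -0.0144  0.1654] [-2.41  1.42  1.5 ] [ 0.232  0.455 -0.009] -1.499 0.648 15.2
```

>>> apply_moves([
  [[0,0,0.08,0,0,0.1,0.3],[0,0,0.13,0,0,0.2,0.3],[0,0,0.17,0,0,0.3,0.3],[0,0,0.17,0,0,0.3,0.3]],
])

```text
time_s: 15.6
eef_pos: [0.5823, -0.0144, 0.1634]
eef_rot: [-0.001, 0.295, 0.956, -0.0]
wrist_force: [-2.9, 1.3, -0.8]
opening: 0.648
```

```bash
python3 s.py
```

```text
[ 0.5823 -0.0144  0.1634] [-2.92  1.27 -0.76] [0.28  0.554 0.024] -1.201 0.648 15.6
```

>>> apply_moves([
  [[0.04,0,0.1,0,0,0.1,0.3],[0.04,0,0.17,0,0,0.2,0.3],[0.04,0,0.22,0,0,0.3,0.3],[0.04,0,0.22,0,0,0.3,0.3]],
])

```text
time_s: 16.0
eef_pos: [0.5823, -0.0141, 0.1615]
eef_rot: [-0.001, 0.433, 0.901, 0.0]
wrist_force: [-2.0, 2.4, -0.7]
opening: 0.651
```

```bash
python3 s.py
```

```text
[ 0.5823 -0.0141  0.1615] [-2.04  2.41 -0.73] [0.338 0.455 0.006] -0.902 0.651 16.0
```

>>> apply_moves([
  [[0.04,0,0.05,0,0,0.1,0.3],[0.04,0,0.1,0,0,0.2,0.3],[0.04,0,0.1,0,0,0.2,0.3]],
])

```text
time_s: 16.3
eef_pos: [0.5826, -0.0139, 0.1609]
eef_rot: [-0.0, 0.521, 0.854, 0.0]
wrist_force: [-1.3, 1.3, -0.3]
opening: 0.651
```

```bash
python3 s.py
```

```text
[ 0.5826 -0.0139  0.1609] [-1.3   1.28 -0.29] [0.325 0.325 0.019] -0.703 0.651 16.3
```

>>> apply_moves([
  [[0,0,0.06,0,0,0.1,0.3],[0,0,0.1,0,0,0.2,0.3],[0,0,0.1,0,0,0.2,0.3]],
])

```text
time_s: 16.6
eef_pos: [0.5829, -0.0138, 0.1602]
eef_rot: [0.0, 0.603, 0.798, 0.001]
wrist_force: [-1.2, 3.4, 1.1]
opening: 0.648
```

```bash
python3 s.py
```

```text
[ 0.5829 -0.0138  0.1602] [-1.16  3.39  1.06] [ 0.521  0.193 -0.026] -0.504 0.648 16.6
```

>>> apply_moves([
  [[0,0,0.05,0,0,0.1,0.3],[0,0,0.09,0,0,0.2,0.3],[0,0,0.09,0,0,0.2,0.3]],
])

```text
time_s: 16.9
eef_pos: [0.5831, -0.0138, 0.1599]
eef_rot: [0.0, 0.68, 0.733, 0.001]
wrist_force: [-1.9, 4.3, 4.4]
opening: 0.65
```

```bash
python3 s.py
```

```text
[ 0.5831 -0.0138  0.1599] [-1.92  4.31  4.36] [ 0.571  0.313 -0.123] -0.304 0.65 16.9
```

>>> apply_moves([
  [[0,0,0.03,0,0,0.1,0.3],[0,0,0.06,0,0,0.2,0.3],[0,0,0.06,0,0,0.2,0.3]],
])

```text
time_s: 17.2
eef_pos: [0.5832, -0.0139, 0.1596]
eef_rot: [0.0, 0.75, 0.662, 0.001]
wrist_force: [-2.5, 3.4, 5.2]
opening: 0.648
```

```bash
python3 s.py
```

```text
[ 0.5832 -0.0139  0.1596] [-2.45  3.4   5.24] [ 0.591  0.345 -0.154] -0.103 0.648 17.2
```

>>> apply_moves([
  [[0,0,0.03,0,0,0.08,0.3],[0,0,0.05,0,0,0.15,0.3],[0,0,0.05,0,0,0.15,0.3]],
])

```text
time_s: 17.5
eef_pos: [0.5834, -0.0137, 0.1593]
eef_rot: [0.001, 0.797, 0.604, 0.001]
wrist_force: [-3.2, 4.4, 7.2]
opening: 0.648
```

```bash
python3 s.py
```

```text
[ 0.5834 -0.0137  0.1593] [-3.21  4.43  7.24] [0.694 0.428 0.189] 0.045 0.648 17.5
```

>>> apply_moves([
  [[0,0,-0.05,0,0,0,0.3],[0,0,-0.05,0,0,0,0.3],[0,0,-0.05,0,0,0,0.3]],
])

```text
time_s: 17.8
eef_pos: [0.5833, -0.0137, 0.1593]
eef_rot: [0.0, 0.797, 0.604, 0.001]
wrist_force: [0.0, 6.5, 4.9]
opening: 0.647
```

```bash
python3 s.py
```

```text
[ 0.5833 -0.0137  0.1593] [0.01 6.5  4.87] [0.905 0.052 0.305] 0.047 0.647 17.8
```

>>> apply_moves([
  [[0,0,-0.05,0,0,-0.01,0.3],[0,0,-0.1,0,0,-0.01,0.3],[0,0,-0.1,0,0,-0.01,0.3]],
])

```text
time_s: 18.1
eef_pos: [0.5833, -0.0137, 0.1594]
eef_rot: [0.0, 0.794, 0.607, 0.001]
wrist_force: [2.6, 4.9, -0.6]
opening: 0.646
```

```bash
python3 s.py
```

```text
[ 0.5833 -0.0137  0.1594] [ 2.63  4.87 -0.64] [ 0.903 -0.31   0.12 ] 0.037 0.646 18.1
```

Height is held by the thread (force went 7 → −0.6 N with only 0.1 mm rise), and the moment rises about 0.18 N m per 0.01 rad, so this is the stop. TCP height equals the expected home height. Release and look.

>>> apply_moves([
  [[0,0,0,0,0,0,0.85],[0,0,0,0,0,0,0.85],[0,0,0,0,0,0,0.85],[0,0,0,0,0,0,0.85],[0,0,-2,0,0,0,0.85],[0,0,-5,0,0,0,0.85],[0,0,-8,0,0,0,0.85],[0,0,-8,0,0,0,0.85]],
])

```text
time_s: 18.9
eef_pos: [0.5852, -0.0149, 0.2448]
eef_rot: [0.004, 0.795, 0.606, 0.003]
wrist_force: [-0.3, -0.7, 0.2]
opening: 0.848
```

```bash
python3 s.py; python3 look.py w9; python3 - <<'E'
from h import *
s=camera("side");save("side9",s)
a=cv2.imread('pics/w9.png')[150:390,200:440]; b=cv2.imread('pics/side9.png')[200:260,303:363]
r=lambda x:cv2.resize(np.clip(x.astype(float)*1.6,0,255).astype(np.uint8),(400,400),interpolation=cv2.INTER_CUBIC)
cv2.imwrite("pics/fin.png",np.hstack([r(a),r(b)]))
E
```

```text
[ 0.5852 -0.0149  0.2448] [-0.29 -0.73  0.17] [0.011 0.048 0.043] 0.041 0.848 18.9
18.9 [ 0.58516287 -0.01493583  0.24475154] [0.00350112 0.79540585 0.60606077 0.00275875] 0.8481052889769362 [-0.28574697 -0.73473991  0.16760312] [0.01118401 0.04797322 0.04336176] [-2.28035113e-01  2.02671752e-01  1.59283090e+00 -2.22637086e-04
  1.33717779e+00  4.05990556e-02]
```

View pics/fin.png

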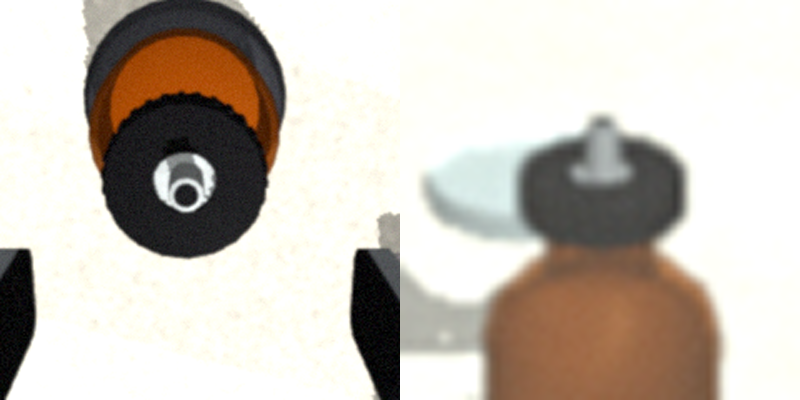

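Left: ring centred with the stub through its hole at (185,180). Right (side view): ring level on the neck, stub up. I only turned 106°, so I'll re-grip and probe the stop gently before handing in.

>>> apply_moves([
  [[0,0,3,0,0,0,0.85],[0,0,6,0,0,0,0.85],[0,0,7.7,0,0,0,0.85],[0,0,8,0,0,0,0.85],[0,0,8,0,0,0,0.85]],
])

```text
time_s: 19.5
eef_pos: [0.5816, -0.0141, 0.1581]
eef_rot: [-0.001, 0.796, 0.606, -0.001]
wrist_force: [1.4, -0.2, 0.2]
opening: 0.853
```

>>> apply_moves([
  [[0,0,0,0,0,0,0.3],[0,0,0,0,0,0,0.3],[0,0,0,0,0,0,0.3],[0,0,0,0,0,0,0.3]],
])

```text
time_s: 19.9
eef_pos: [0.5832, -0.0144, 0.1609]
eef_rot: [0.001, 0.795, 0.606, 0.001]
wrist_force: [-2.2, -0.4, 7.0]
opening: 0.647
```

```bash
python3 s.py
```

```text
[ 0.5832 -0.0144  0.1609] [-2.24 -0.44  7.02] [-0.002  0.402  0.079] 0.041 0.647 19.9
```

>>> apply_moves([
  [[0,0,0,0,0,0.01,0.3],[0,0,0,0,0,0.02,0.3],[0,0,0,0,0,0.02,0.3]],
])

```text
time_s: 20.2
eef_pos: [0.5831, -0.0143, 0.1609]
eef_rot: [0.001, 0.801, 0.598, 0.001]
wrist_force: [-2.0, -0.0, 6.5]
opening: 0.644
```

```bash
python3 s.py
```

```text
[ 0.5831 -0.0143  0.1609] [-1.99 -0.01  6.54] [-0.006  0.444  0.437] 0.061 0.644 20.2
```

Moment rises 0.08 → 0.44 N m in 0.02 rad with no change in height, so this is the hard stop. Relax slightly, release, retreat.

>>> apply_moves([
  [[0,0,0,0,0,-0.015,0.3],[0,0,0,0,0,-0.015,0.3]],
])

```text
time_s: 20.4
eef_pos: [0.5832, -0.0143, 0.1609]
eef_rot: [0.001, 0.797, 0.604, 0.001]
wrist_force: [-2.4, -0.1, 5.9]
opening: 0.643
```

```bash
python3 s.py
```

```text
[ 0.5832 -0.0143  0.1609] [-2.43 -0.12  5.86] [0.046 0.389 0.168] 0.046 0.643 20.4
```

>>> apply_moves([
  [[0,0,0,0,0,0,0.85],[0,0,0,0,0,0,0.85],[0,0,0,0,0,0,0.85],[0,0,0,0,0,0,0.85],[0,0,-3,0,0,0,0.85],[0,0,-7,0,0,0,0.85],[0,0,-10,0,0,0,0.85],[0,0,-10,0,0,0,0.85]],
])

```text
time_s: 21.2
eef_pos: [0.5852, -0.0147, 0.2651]
eef_rot: [0.004, 0.797, 0.604, 0.003]
wrist_force: [0.2, -0.5, 0.3]
opening: 0.848
```

```bash
python3 look.py w10; python3 - <<'E'
from h import *
i=cv2.imread('pics/w10.png')
cv2.imwrite('pics/fin2.png',cv2.resize(np.clip(i[120:360,200:440].astype(float)*1.6,0,255).astype(np.uint8),(600,600),interpolation=cv2.INTER_CUBIC))
E
```

```text
21.2 [ 0.58521563 -0.01474393  0.26513687] [0.00364942 0.79701372 0.60394243 0.00305662] 0.8481394355609222 [ 0.16912002 -0.50530397  0.31301506] [-0.00978995 -0.01386944 -0.02256572] [-2.27815001e-01  1.85268483e-01  1.57133652e+00  2.61437662e-05
  1.37546690e+00  4.60825773e-02]
```

```bash
python3 - <<'E'
from h import *
from scipy.optimize import least_squares
for n in("w9","w10"):
    d=np.load(f"pics/{n}.npz"); f=float(d["f"]); g=cv2.imread(f"pics/{n}.png").max(2)
    m=((g<45)*255).astype(np.uint8); m[330:]=0
    c=[k for k in cv2.findContours(m,cv2.RETR_CCOMP,cv2.CHAIN_APPROX_NONE)[0] if 200<cv2.contourArea(k)<3000]
    for k in c: print(n,np.round(cv2.fitEllipse(k)[0],1),np.round(cv2.fitEllipse(k)[1],1),cv2.contourArea(k))
    for k in c:
        e=cv2.fitEllipse(k)
        if 20<e[1][0]<45: print(ray(d,f,*e[0],.155))
        if e[1][0]>70: print("outer",ray(d,f,*e[0],.15))
E
```

```text
w9 [422.2 318.3] [22.8 35.1] 500.0
w9 [208.3 318.2] [23.4 35.2] 502.0
w9 [310.3 258.7] [37.  39.2] 1132.0
w9 [310.3 225.8] [118.3 142.8] 2582.5
[ 0.63758308 -0.07039299  0.155     ]
[ 0.51270638 -0.03551554  0.155     ]
[ 0.5822076  -0.01554848  0.155     ]
outer [0.58710347 0.00218063 0.15      ]
w10 [422.5 318.3] [23.  35.4] 503.0
w10 [208.5 318.2] [23.1 35. ] 504.0
w10 [310.3 248.8] [33.7 36.4] 960.5
w10 [310.3 216.1] [110.  125.5] 2416.0
[ 0.64096669 -0.08210358  0.155     ]
[ 0.50436609 -0.04306724  0.155     ]
[ 0.58226253 -0.0153473   0.155     ]
outer [0.58768755 0.00387851 0.15      ]
```

```bash
python3 -c "
from bench import *
print(hand_in())"
```

```text
the job is handed in; nothing more can be done
None
```

I closed the bottle and handed the job in at about 21 s of the 72 s. No verdict was reported.

**Insert:** I lowered the steel insert into the mouth until it met the seat at about 3 N, then let it go. The picture afterwards showed it flat and centred. I left the green look-alike alone.

**Ring:** I put the black ring over the stub and turned it clockwise about 106° with light pressure (at most about 7 N). It reached the stop with its top about 5 mm above the rim, the expected home height.

**Last checks:**
- **Stop:** I re-gripped the ring and turned it another 0.02 rad. The moment rose from 0.08 to 0.44 N m with no change in height, so this is the hard stop. That was above the 0.1–0.2 N m you called enough, but below 0.6. I eased back to 0.17 N m before letting go.
- **Thread hold:** when I eased the downward force from 7 N to zero, the ring rose only 0.1 mm.
- **Ring position:** a side picture, taken before that probe, showed the ring level. After the final release its hole measured within about 1.2 mm of the mouth's axis, and the gripper was clear.

**Not confirmed:**
- The clamp force could not be measured; I infer it from the height and the stop.
- The ring's first contact was about 2 mm higher than a 106° turn to the stop would imply, and I did not find out why.
- The last picture was checked by code only, because the viewing limit was reached.

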